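Hook a lost bearing out from under the bench shelf

ROBOT

A 6-joint arm with a two-finger parallel gripper is mounted at the origin on the work surface. World frame = base frame: x ahead of the robot, y to its left, z up, the work surface at z = 0. Lengths are in m, angles in rad, forces in N, time in s.
With the tool pointing down it reaches from about 0.35 to 0.85 m from the base axis. Payload 8.1 kg.
Tool frame: the origin (TCP) lies midway between the tips of the shut fingers; the grasp point (between the pads) lies 19 mm behind it; z points along the fingers, y is the direction in which the jaws open and shut (so a half turn about z gives the same grasp; the last joint's range is limited). The gripper opens to 93 mm and grips with 3 to 60 N. Pads are 15 mm wide; open, the fingers measure 128 mm over their backs; the gripper's body (75 mm by 188 mm) begins 65 mm behind the grasp point.
Start: joints at [1.146, 0.13, 1.488, -0, 1.523, -0.085], TCP at [0.2, 0.566, 0.219] pointing down, gripper open.
Joint ranges: [-2.96, 2.96], [-0.89, 2.26], [0.02, 2.5], [-1.34, 4.48], [0, 2.73], [-2.66, 2.66]. Speed limits (rad/s): [2.39, 2.39, 2.79, 3.14, 3.14, 3.14].

INTERFACE

Orientations are given as a rotation vector (axis times angle).
In Python, from plant import robot gives the robot as it stands. The module is installed in compiled form; this text tells all that it offers.
- The arm moves only by the shell command python3 -m pendant 'ROWS' [FORCE]. ROWS is JSON, a list of rows, each an object with "translation": the shift along the tool's x, y, z in mm, a list of three; "twist": the turn, a rotation vector about the tool's x, y, z in rad, a list of three; "grip": the opening, from -1 (shut) to 1 (fully open). A call has exactly 10 rows; each row shifts and turns the pose as measured when the row begins, along the tool's axes as they then stand; what a row does not reach is not made up. A row lasts 1/10 s, in which the tool goes at most 50 mm and 8.59 degrees, less where a joint would pass 70% of its speed; a pose out of reach is approached as far as the arm can. A call is refused whole if a number of a shift passes 50 or a number of a turn 0.15, either way. A call with a gripper value outside its range is refused whole. The fingers move at their own pace and stop on an object; FORCE is the grip in N (left out, the last holds). Time passes only in rows, so rows that do not move let the fingers close, or fill a call up. It gives the time, the measured TCP pose, the force and the opening at its end, in the units of the state.
- robot.read_state(): the state, without advancing time (a new reading comes with each control period).
- robot.read_camera(name): name is "scene" or "side" or "wrist"; returns (picture, depth): 480x640x3 uint8, red, green, blue; 480x640 float32, m along the optical axis (not along the pixel's ray), 0 where there is no reading.
- robot.camera_info(name): a dict with "vertical_fov" (degrees; the focal length in pixels is half the picture's height over the tangent of half this angle, whatever the lens; pixels are square), "cx", "cy" (the principal point, pixels), "D" ([k1, k2, p1, p2, k3] as OpenCV has them; the pictures are not rectified), "cam_to_world" (4x4, takes a point from camera to world coordinates). Camera axes: x right, y up, looking along -z (the intrinsics and any distortion apply to the point x, -y, -z); pixel columns grow to the right and rows downward; lengths in m; the calibration is good to about 2 mm. A picture is of the moment at which its call begins: read the wrist's pose just before it. camera_info takes no time and is no camera call; for the wrist camera it gives the pose at the moment of the call.
- robot.close_job(): hands the job in, once; it reports no verdict.
The state is a dict: "t": time; "q": joint angles; "dq": joint speeds; "joint_torque": joint torques, N m; "tool_pos": TCP position; "orientation": TCP orientation; "force": force on the tool from outside, world axes, zero at the start; "wrist_torque": the same for the moment, N m; "opening": finger opening in m.
Only numpy, scipy, OpenCV 4.12 (cv2) and the standard library are available. Lean on these libraries where they do the work, as an engineer would, in place of code of your own. Each camera call takes 0.05 s, during which the arm holds its last target. There are 200 camera calls.

TASK

A small ball bearing from the motor has rolled under the low plywood shelf on the right of the bench, out of sight, along its back board and up to the hidden inner end of the dark board offcut that is wedged under the shelf's near end. Take the flat L-shaped hook by its wooden handle, slide it in under the shelf towards the far end, ride its foot lightly along the back board until you feel the toe meet the offcut, so that the foot is behind the bearing, and draw the bearing out onto the open bench without ramming shelf or offcut. Then lay the hook down flat on the bench, clear of the shelf, and lower the bearing into the steel parts dish without knocking the dish, leaving everything else where it stands.

Things in the scene. Friction and masses are not known exactly. Their poses are not given: they have to be found in the camera images.
- shelf: low plywood shelf fixed to the bench; blue drawer cabinet on it, set back 40 mm. Origin: on the bench, mid of the space under it: 260 mm long (x -130..130), 110 deep (y -55..55), 26 high. Open front at y = +55; back board at y = -55, solid end board at far end x = +130. Board top 44 mm, cabinet top 159 mm above the bench. All rigid: push on it with less than 20 N
- back_board (a point): foot of the shelf's back board, inner face, mid length (shelf x 0, y -55). The bearing is not measured: it lies within 1 mm of this board, centre somewhere at shelf x -77..+33, its rim 1 to 10 mm from the offcut's inner end, on its +x side. From there to the far end the space is empty
- offcut: dark board offcut, 88 mm wide, 24 high, wedged under the shelf's near end and sticking out there; does not give, push on it with less than 20 N. Origin: underside, centre line, 50 mm in from its outer end; it runs in along +x (as shelf x), its edge 1 mm from the back board. Its length is not known (60 to 200 mm) and its square inner end is out of sight: feel for it
- hook: flat L-shaped hook, flat on the bench, 110 g. Origin: under the handle's middle. Wooden handle 24 mm wide (x), 110 long (y -55..55), 32 high from the bench. Steel bar 14 wide (x -7..7), 6 thick, runs along the bench from the handle to y = -175, where an L foot (4 mm thick, y -175..-171, 6 high) reaches sideways to x = -51, 44 mm beyond the bar. Balances at about y = -50
- hook_grip (a point): a good place to hold the hook: on the handle's centre line, 22 mm above the underside, 20 mm from the handle's middle towards the foot (hook x 0, y -20)
- hook_toe (a point): the toe: free end of the hook's foot, on its outer (back) face, 3 mm above the underside (hook x -51, y -175). The bearing (steel ring with red shield, 35 mm across, 11 mm high, about 45 g, lying flat, oiled and slippery), once pulled against foot and bar on the toe's side, has its centre at hook x -24.5, y -153.5
- dish: round magnetic steel parts dish, stuck fast to the bench, open on top, mouth 124 mm across, 28 mm high, wall 3 mm. Origin: centre of its underside; its inner floor is about 5 mm above the bench
- glue: yellow glue bottle, 52 mm across, 160 mm tall, standing; origin under its centre. Leave it
- jar: glass jar with steel lid, 68 mm across, 85 mm tall, standing; origin under its centre. Leave it
- wrench: steel wrench 170 mm long, lying on the bench. Leave it
- driver: red-handled screwdriver 200 mm long, lying on the bench. Leave it
- tape: yellow tape measure, 70 x 36 x 62 mm high; origin under its centre. Leave it
There are look-alikes about, which are no part of the job. Leave any purple look-alike of the hook alone.

How it is judged:
On the way, in this order (a step that is already met when the one before it is completed fails the run):
1. the hook's foot has been slid in under the shelf up to its back board (y of hook_toe in the frame of shelf below -0.045 m), for 0.2 s.
2. the hand has come down into the dish to set the bearing in it (grasp point less than 50 mm over the bench, within 45 mm of the dish centre) (height (world z) of the grasp point below 0.05 m and horizontal distance between the grasp point and dish below 0.045 m), for 0.1 s.
At the end, for the whole second after the job is handed in: the bearing rests in the dish (the dish carries its weight: 0.15 to 2 N; every other loose thing is accounted for elsewhere), and the hook lies flat and still on the bench with handle and foot in front of the shelf's open edge by at least 5 mm (contact force between dish and anything else between 0.15 and 2 N and angle between hook's own z axis and vertical below 0.1 rad and height (world z) of hook below 0.006 m and y of each of hook_toe, hook in the frame of shelf above 0.06 m and linear speed of hook below 0.02 m/s); the robot touches nothing.
It fails at once if the hook, the arm or the fingers press on the shelf, or the hook on the offcut wedged under it, with more than 20 N (contact force between any of hook, the arm, the fingers and shelf above 20 N or contact force between hook and offcut above 20 N).
It fails at once if a bystander is moved more than 30 mm (distance of any of glue, jar, wrench, driver, tape from where it was at the start of the episode above 0.03 m).
It fails at once if the dish is knocked or pressed with more than 20 N (contact force between dish and anything else above 20 N).
It also fails if it takes over 72 s, if anything falls off the work surface, if the arm or the gripper's body presses on something with over 40 N, if the wrist force passes 120 N, or if a joint passes its speed limit or range.

## Working session

There is one attempt and no reset: what is moved stays moved. The work goes in short steps, Python scripts to look and compute and a shell command to move; the robot and the scene stay as the last step left them, time stands still between calls to the robot, and variables do not carry over. Pictures are saved under pics/ and viewed, about 8 in all and at most 12, crops included, and the job is handed in when it is done.

```bash
mkdir -p pics
cat > h.py <<'E'
import numpy as np, cv2
from scipy.spatial.transform import Rotation as R
from plant import robot
def shot(name,fn):
    ci=robot.camera_info(name); p,d=robot.read_camera(name)
    cv2.imwrite(f'pics/{fn}.png',p[:,:,::-1]); np.savez(f'pics/{fn}.npz',p=p,d=d,T=ci['cam_to_world'],v=ci['vertical_fov'],c=[ci['cx'],ci['cy']],D=ci['D'])
def load(fn): return np.load(f'pics/{fn}.npz')
def ray(z,px):
    f=240/np.tan(np.radians(z['v'])/2); K=np.array([[f,0,z['c'][0]],[0,f,z['c'][1]],[0,0,1]])
    u=cv2.undistortPoints(np.array(px,float).reshape(-1,1,2),K,z['D']).reshape(-1,2)
    return np.c_[u[:,0],-u[:,1],-np.ones(len(u))]
def atz(fn,px,h):
    "pixels -> world at height h"
    z=load(fn); T=z['T']; r=ray(z,px)@T[:3,:3].T; o=T[:3,3]
    h=np.broadcast_to(h,len(r)); return o+r*((h-o[2])/r[:,2])[:,None]
def dep(fn,px):
    z=load(fn);T=z['T']; r=ray(z,px); d=np.array([z['d'][int(round(v)),int(round(u))] for u,v in px])
    return (r*d[:,None])@T[:3,:3].T+T[:3,3]
def st():
    s=robot.read_state(); print('t',round(s['t'],2),'p',np.round(s['tool_pos'],4),'F',np.round(s['force'],1),'op',round(s['opening'],4)); Rm=R.from_rotvec(s['orientation']).as_matrix(); print(np.round(Rm,3).tolist()); return s
def crop(fn,x0,y0,x1,y1,k,out):
    im=cv2.imread(f'pics/{fn}.png')[y0:y1,x0:x1]; cv2.imwrite(f'pics/{out}.png',cv2.resize(im,None,fx=k,fy=k,interpolation=cv2.INTER_CUBIC))
E
python3 - <<'E'
from h import *
st(); shot('scene','s0'); shot('side','d0')
for n in('scene','side','wrist'):
    c=robot.camera_info(n); print(n,c['vertical_fov'],np.round(c['cam_to_world'],3).tolist(),c['D'])
E
```

```text
t 0.0 p [0.1997 0.5652 0.2176] F [0.3 0.2 0.2] op 0.0929
[[-0.943, 0.333, -0.001], [0.333, 0.943, -0.002], [0.0, -0.002, -1.0]]
scene 43.67817612001996 [[-0.57, -0.436, 0.696, 1.312], [0.821, -0.314, 0.477, 0.668], [0.011, 0.844, 0.537, 0.693], [0.0, 0.0, 0.0, 1.0]] [-0.17638609  0.          0.          0.          0.        ]
side 50.58368070186313 [[0.821, 0.44, -0.365, 0.036], [-0.571, 0.624, -0.533, -0.528], [-0.007, 0.646, 0.764, 0.946], [0.0, 0.0, 0.0, 1.0]] [0.01366232 0.         0.         0.         0.        ]
wrist 65.42056650812513 [[0.334, -0.914, -0.231, 0.137], [0.943, 0.324, 0.083, 0.588], [-0.001, -0.245, 0.969, 0.384], [0.0, 0.0, 0.0, 1.0]] [-0.06223702  0.          0.          0.          0.        ]
```

View pics/s0.png

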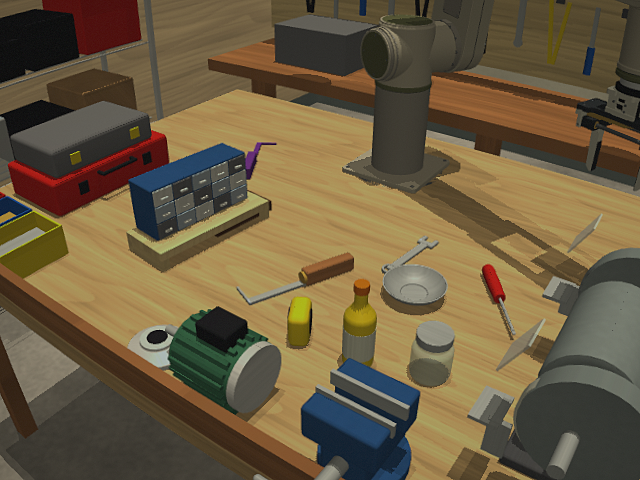

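View pics/d0.png

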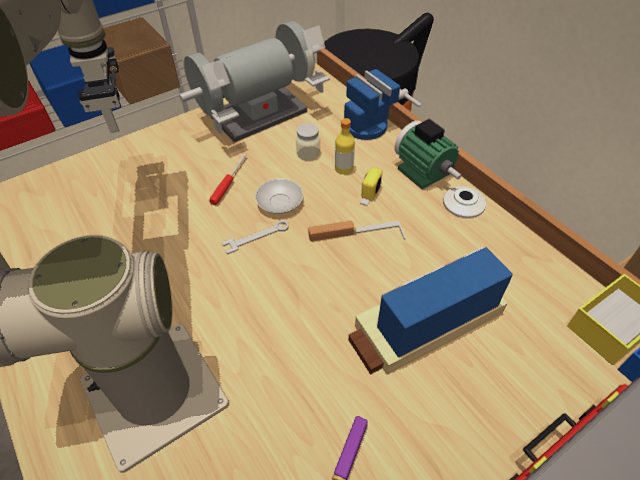

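The scene view shows the wooden-handled hook with its handle at about (328,268) and foot at (243,296). The shelf front runs from (135,255) to (270,205). The offcut is the dark piece at (265,205), and the dish is at (414,288). The side view shows the hook handle at (330,231) and foot at (402,232), the offcut at (365,350) and the dish at (279,197).
Hook candidates are the wooden one at side (330,231) and the purple one at side (350,445), which is the look-alike. I choose the wooden one and will check it in a crop.

Run:
```python
from h import *
crop('d0',210,170,520,390,2.58,'c1'); crop('s0',120,190,460,340,2.35,'c2')
```

```text
(no output)
```

View pics/c1.png

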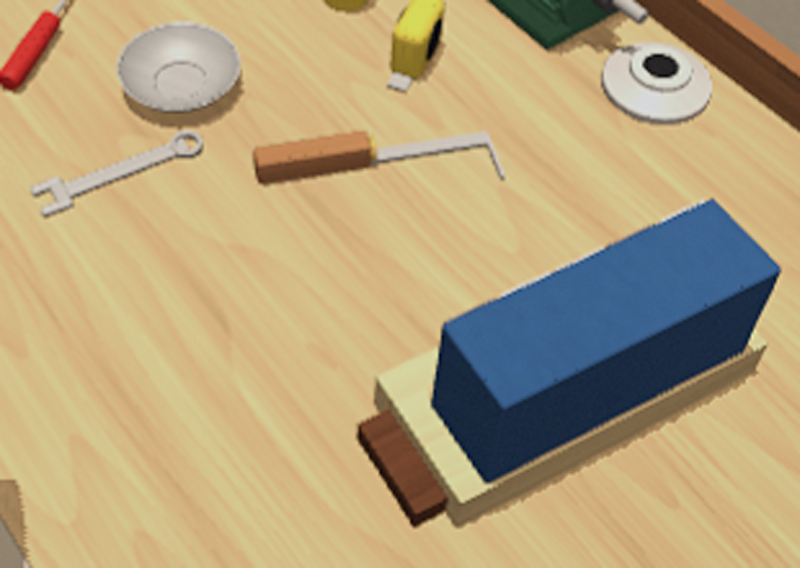

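View pics/c2.png

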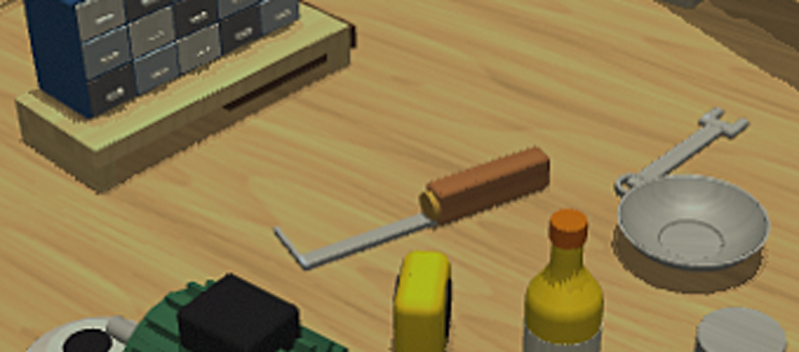

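The crop confirms the wooden L-hook, with its toe pointing towards the shelf. The front slot shows a dark strip, which is probably the offcut's flank. Next I measure.

Run:
```python
from h import *
np.set_printoptions(suppress=True,precision=4)
c1=lambda *p:[(210+x/2.58,170+y/2.58) for x,y in p]
c2=lambda *p:[(120+x/2.35,190+y/2.35) for x,y in p]
print('shelf top: side nearfront,nearback,farback',atz('d0',c1((378,380),(460,503),(766,347)),.044))
print('scene farfront, nearfront, farback',atz('s0',c2((97,151),(350,44),(18,100)),.044))
print('scene slit ends, lower edge z0; upper z.026 ',atz('s0',c2((226,109),(327,65)),0.0),atz('s0',c2((226,103),(327,55)),0.026))
print('offcut outer top side',atz('d0',c1((360,426),(415,521)),.024))
print('hook toe, corner side',atz('d0',c1((503,178),(488,133)),.006))
print('hook toe, corner scene',atz('s0',c2((278,230),(306,266)),.006))
print('handle top side: ends',atz('d0',c1((255,150),(366,132),(374,150),(257,165)),.03))
print('handle top scene ends mid',atz('s0',c2((545,155),(430,190)),.032))
def circ(fn,px,h):
    p=atz(fn,px,h)[:,:2];A=np.c_[2*p,np.ones(len(p))];s=np.linalg.lstsq(A,(p**2).sum(1),rcond=None)[0];print('circ',s[:2],np.sqrt(s[2]+s[:2]@s[:2]))
circ('d0',c1((119,68),(240,68),(180,25),(180,111),(137,39),(224,39)),.028)
circ('s0',c2((617,217),(768,225),(692,178),(695,266)),.028)
```

```text
shelf top: side nearfront,nearback,farback [[ 0.4057 -0.1134  0.044 ]
 [ 0.3911 -0.2326  0.044 ]
 [ 0.6812 -0.2688  0.044 ]]
scene farfront, nearfront, farback [[ 0.6997 -0.1389  0.044 ]
 [ 0.4359 -0.0811  0.044 ]
 [ 0.6862 -0.2589  0.044 ]]
scene slit ends, lower edge z0; upper z.026  [[ 0.5387 -0.148   0.    ]
 [ 0.4218 -0.1237  0.    ]] [[ 0.5603 -0.1245  0.026 ]
 [ 0.4408 -0.1061  0.026 ]]
offcut outer top side [[ 0.3765 -0.1296  0.024 ]
 [ 0.3619 -0.2179  0.024 ]]
hook toe, corner side [[0.6505 0.0111 0.006 ]
 [0.6762 0.0626 0.006 ]]
hook toe, corner scene [[0.6557 0.0214 0.006 ]
 [0.6779 0.0703 0.006 ]]
handle top side: ends [[0.4687 0.1563 0.03  ]
 [0.5669 0.1147 0.03  ]
 [0.5593 0.0924 0.03  ]
 [0.4599 0.1399 0.03  ]]
handle top scene ends mid [[0.4708 0.1583 0.032 ]
 [0.5679 0.1099 0.032 ]]
circ [0.4694 0.2918] 0.05969151214724938
circ [0.4753 0.3009] 0.05958414547591676
```

Run:
```python
from h import *
np.set_printoptions(suppress=True,precision=4)
for n in('scene','side'):
    c=robot.camera_info(n);print(n,c['cx'],c['cy'])
print('side',dep('d0',[(100,200),(300,300),(250,260),(470,250),(560,400),(400,70)]))
print('scene',dep('s0',[(250,110),(300,200),(320,230),(180,290),(300,400),(450,350)]))
# shelf top points by depth, height filter
for fn in('d0','s0'):
    z=load(fn); vv,uu=np.mgrid[0:480,0:640]; px=np.c_[uu.ravel(),vv.ravel()]
    r=ray(z,px)*z['d'].ravel()[:,None]; P=r@z['T'][:3,:3].T+z['T'][:3,3]
    ok=(z['d'].ravel()>0)
    for nm,lo,hi,b in(('shelf',.038,.05,(.3,.8,-.4,-.03)),('hook',.022,.045,(.4,.62,.05,.2)),('dish',.02,.034,(.38,.56,.2,.4)),('off',.018,.030,(.3,.44,-.26,-.08))):
        m=ok&(P[:,2]>lo)&(P[:,2]<hi)&(P[:,0]>b[0])&(P[:,0]<b[1])&(P[:,1]>b[2])&(P[:,1]<b[3])
        if m.sum()>10:
            q=P[m,:2].astype(np.float32); print(fn,nm,m.sum(),cv2.minAreaRect(q), np.median(P[m,2]))
```

```text
scene 324.64925496732127 240.13694754472104
side 321.1790214796226 239.10388688234352
side [[ 0.0918  0.5725  0.0015]
 [ 0.3487  0.0145 -0.0011]
 [ 0.3136  0.1758 -0.0005]
 [ 0.7606 -0.0994 -0.003 ]
 [ 0.6313 -0.4613 -0.0013]
 [ 1.2654  0.7278 -0.1146]]
scene [[-0.1073 -0.6111 -0.0021]
 [ 0.298  -0.0994 -0.0011]
 [ 0.3833  0.0197 -0.001 ]
 [ 0.7237 -0.0679  0.0027]
 [ 0.8109  0.2834  0.0016]
 [ 0.6405  0.4459  0.0626]]
d0 shelf 1364 ((0.5949229598045349, -0.24683581292629242), (0.13462837040424347, 0.45398077368736267), 66.09965515136719) 0.0420436463286305
d0 hook 394 ((0.5167048573493958, 0.12784583866596222), (0.026904569938778877, 0.11365342140197754), 67.60548400878906) 0.028796646549805183
d0 dish 269 ((0.4717200696468353, 0.2982330918312073), (0.12439794093370438, 0.11853575706481934), 57.21321487426758) 0.02374973411451964
d0 off 732 ((0.3924184739589691, -0.18098178505897522), (0.06410805135965347, 0.13363248109817505), 14.105624198913574) 0.022653177318878115
s0 shelf 2270 ((0.6246171593666077, -0.19642485678195953), (0.1676819622516632, 0.4645223319530487), 63.37776184082031) 0.043111903846769495
s0 hook 554 ((0.5196015238761902, 0.12999556958675385), (0.02929999679327011, 0.11494578421115875), 65.55451965332031) 0.02978626416717045
s0 dish 586 ((0.47182783484458923, 0.2990308701992035), (0.12185943871736526, 0.12367449700832367), 72.10118865966797) 0.024921038974785037
s0 off 79 ((0.3887282907962799, -0.14585614204406738), (0.11249828338623047, 0.041010983288288116), 52.78712463378906) 0.023897768635592342
```

```bash
python3 -m pendant '[{"translation":[-39,-28,-8],"twist":[0,0,0],"grip":1},{"translation":[-39,-28,-8],"twist":[0,0,0],"grip":1},{"translation":[-39,-28,-8],"twist":[0,0,0],"grip":1},{"translation":[-39,-28,-8],"twist":[0,0,0],"grip":1},{"translation":[-39,-28,-8],"twist":[0,0,0],"grip":1},{"translation":[-39,-28,-8],"twist":[0,0,0],"grip":1},{"translation":[-39,-28,-8],"twist":[0,0,0],"grip":1},{"translation":[-39,-28,-8],"twist":[0,0,0],"grip":1},{"translation":[-39,-28,-8],"twist":[0,0,0.094],"grip":1},{"translation":[0,0,0],"twist":[0,0,0],"grip":1}]'
python3 - <<'E'
from h import *
st(); shot('wrist','w0')
cv2.imwrite('pics/w0b.png',cv2.resize(cv2.imread('pics/w0.png'),(800,600),interpolation=cv2.INTER_CUBIC))
E
```

```text
t: 1.1
tool_pos: [0.4513, 0.1979, 0.2862]
orientation: [-0.673, -3.065, 0.018]
force: [0.1, 0.0, 1.0]
opening: 0.093
t 1.1 p [0.4513 0.1979 0.2862] F [0.1 0.  1. ] op 0.093
[[-0.908, 0.419, -0.006], [0.419, 0.908, -0.01], [0.001, -0.012, -1.0]]
```

View pics/w0b.png

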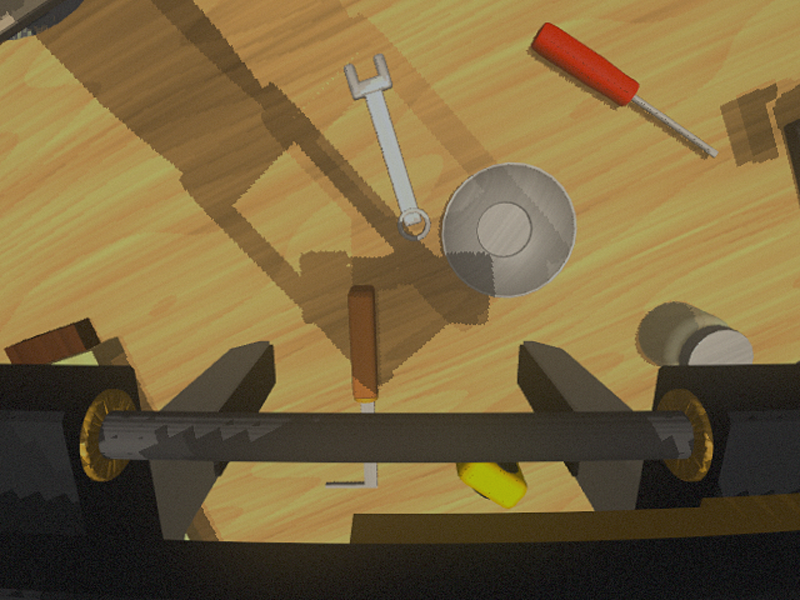

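The wrist view shows the hook handle from (361,287) to (366,398), the toe at (326,483), and the bar's bottom at (370,486). The dish is centred near (509,230), and only a corner of the shelf shows at the left. I fit the shelf planes from the scene and side depth.

```bash
cat > fit.py <<'E'
from h import *
np.set_printoptions(suppress=True,precision=4)
def cloud(fn):
    z=load(fn); vv,uu=np.mgrid[0:480,0:640]; px=np.c_[uu.ravel(),vv.ravel()]
    P=(ray(z,px)*z['d'].ravel()[:,None])@z['T'][:3,:3].T+z['T'][:3,3]
    P[z['d'].ravel()<=0]=np.nan; return P.reshape(480,640,3)
E
python3 - <<'E'
from fit import *
w=lambda *p:[((x+.5)*.8-.5,(y+.5)*.8-.5) for x,y in p]
print('handle top w',atz('w0',w((361,288),(367,397)),.032)); print('foot',atz('w0',w((327,482),(366,484),(371,487)),.006),'bar',atz('w0',w((369,405),),.006))
p=atz('w0',w((442,229),(576,229),(509,163),(509,297)),.028);print('dish',p.mean(0),dep('w0',w((505,231),)))
for fn in('s0','d0'):
    C=cloud(fn); N=np.zeros_like(C); a=C[2:,1:-1]-C[:-2,1:-1]; b=C[1:-1,2:]-C[1:-1,:-2]
    n=np.cross(a,b); N[1:-1,1:-1]=n/np.linalg.norm(n,axis=2,keepdims=True)
    reg=(C[...,0]>.33)&(C[...,0]<.76)&(C[...,1]<-.05)&(C[...,1]>-.36)
    # cabinet top & board top
    for nm,lo,hi in(('cabtop',.154,.164),('board',.040,.048),('offc',.019,.028)):
        m=reg&(C[...,2]>lo)&(C[...,2]<hi)&(abs(N[...,2])>.8)
        if m.sum()>20:
            q=C[m][:,:2]; print(fn,nm,m.sum(),cv2.minAreaRect(q.astype(np.float32)),'z',np.median(C[m][:,2]))
    for nm,lo,hi in(('face_low',.006,.040),('face_hi',.055,.15)):
        m=reg&(C[...,2]>lo)&(C[...,2]<hi)&(abs(N[...,2])<.35); q=C[m][:,:2]; 
        ang=np.degrees(np.arctan2(N[m][:,1],N[m][:,0]))%180
        for lo2,hi2 in((60,110),(0,40),(150,180)):
            s=(ang>lo2)&(ang<hi2)
            if s.sum()>15:
                vx,vy,x0,y0=cv2.fitLine(q[s].astype(np.float32),cv2.DIST_HUBER,0,.002,.002).ravel(); print(fn,nm,lo2,s.sum(),'dir',np.degrees(np.arctan2(vy,vx)),'pt',x0,y0,'ext',np.percentile(q[s]@[vx,vy]-(x0*vx+y0*vy),[2,98]))
E
```

```text
handle top w [[0.463  0.1541 0.032 ]
 [0.5645 0.1113 0.032 ]]
foot [[0.6502 0.0185 0.006 ]
 [0.6702 0.057  0.006 ]
 [0.676  0.0604 0.006 ]] bar [[0.5844 0.1021 0.006 ]]
dish [0.4716 0.2988 0.028 ] [[0.4747 0.2987 0.0052]]
s0 cabtop 1629 ((0.5461069941520691, -0.20365753769874573), (0.08682094514369965, 0.2484697550535202), 82.34028625488281) z 0.1584231191827824
s0 board 1302 ((0.5489361882209778, -0.17721498012542725), (0.12484454363584518, 0.29930758476257324), 79.23468017578125) z 0.04318380524834209
s0 face_low 60 288 dir -6.7030263 pt 0.53281295 -0.12266947 ext [-0.1216  0.1655]
s0 face_low 0 135 dir -17.936436 pt 0.6372289 -0.16857767 ext [-0.2217  0.0739]
s0 face_low 150 233 dir 83.45554 pt 0.69064933 -0.22114602 ext [-0.0397  0.0799]
s0 face_hi 60 1273 dir -6.981699 pt 0.55643797 -0.16578592 ext [-0.12   0.113]
s0 face_hi 0 387 dir -8.94591 pt 0.5967562 -0.17319223 ext [-0.1571  0.0797]
s0 face_hi 150 430 dir 83.40824 pt 0.66833055 -0.2150456 ext [-0.0388  0.0376]
d0 cabtop 2904 ((0.5429012775421143, -0.20755839347839355), (0.07917521148920059, 0.24767892062664032), 83.184814453125) z 0.15684380088280753
d0 board 437 ((0.546291708946228, -0.18938733637332916), (0.12398029863834381, 0.2942759096622467), 82.7526626586914) z 0.042110186151362416
d0 offc 302 ((0.3854166865348816, -0.17135220766067505), (0.08643725514411926, 0.02854364551603794), 82.86843872070312) z 0.02243724682440068
d0 face_low 60 775 dir -6.669128 pt 0.54037017 -0.24903859 ext [-0.1661  0.1382]
d0 face_low 0 102 dir 80.10844 pt 0.39750665 -0.16780628 ext [-0.0628  0.052 ]
d0 face_low 150 198 dir 82.95366 pt 0.39925358 -0.17477255 ext [-0.0534  0.0645]
d0 face_hi 60 2038 dir -6.6231527 pt 0.52583677 -0.24546741 ext [-0.1052  0.1289]
d0 face_hi 0 220 dir 83.65037 pt 0.41907305 -0.20403937 ext [-0.0286  0.0433]
d0 face_hi 150 462 dir 83.20882 pt 0.42009112 -0.19436787 ext [-0.0345  0.0359]
```

```bash
python3 - <<'E'
from fit import *
a=np.radians(-6.75); X=np.array([np.cos(a),np.sin(a)]);Y=np.array([-X[1],X[0]]); O=.564*X-.1143*Y; print('O',O)
C=cloud('s0'); q=C[...,:2]-O; sx=q@X; sy=q@Y
for x in range(-160,170,10):
    m=(abs(sx*1000-x)<5)&(C[...,2]>.004)&(C[...,2]<.024)&(sy>-.06)&(sy<.06)
    t=(abs(sx*1000-x)<5)&(C[...,2]>.03)&(C[...,2]<.04)&(sy>.02)&(sy<.07)
    print(x,m.sum(),'low y',np.round(np.nanpercentile(sy[m],[10,50,90])*1000) if m.sum()>2 else None,'face y',np.round(np.median(sy[t])*1000,1) if t.any() else None, 'rgb',load('s0')['p'][m].mean(0).round() if m.sum() else '')
m=(C[...,2]>.03)&(q@Y>.1)&(C[...,0]>.45)&(C[...,0]<.9)&(C[...,1]<.4)
n,l,s,c=cv2.connectedComponentsWithStats(m.astype(np.uint8))
for i in range(1,n):
    if s[i,4]>60: p=C[l==i]; print('obj',c[i].round(),'x',np.percentile(p[:,0],[2,98]),'y',np.percentile(p[:,1],[2,98]),'zmax',p[:,2].max())
W=cloud('w0'); r=np.hypot(W[...,0]-.4717,W[...,1]-.2988)
print('dish profile',[(k,round(float(np.nanmedian(W[...,2][(r*1000>k-2)&(r*1000<k+2)])),4)) for k in range(10,66,6)])
E
python3 -m pendant '[{"translation":[-18,-5,33],"twist":[0,0,-0.026],"grip":1},{"translation":[-18,-5,33],"twist":[0,0,0],"grip":1},{"translation":[-18,-5,33],"twist":[0,0,0],"grip":1},{"translation":[-18,-5,33],"twist":[0,0,0],"grip":1},{"translation":[-18,-5,33],"twist":[0,0,0],"grip":1},{"translation":[-17,-5,33],"twist":[0,0,0],"grip":1},{"translation":[0,0,0],"twist":[0,0,0],"grip":1},{"translation":[0,0,0],"twist":[0,0,0],"grip":1},{"translation":[0,0,0],"twist":[0,0,0],"grip":1},{"translation":[0,0,0],"twist":[0,0,0],"grip":1}]'
python3 -c "
from h import *
s=st(); print(s['q'])"
```

```text
O [ 0.5467 -0.1798]
-160 0 low y None face y None rgb 
-150 10 low y [52. 54. 55.] face y 53.7 rgb [81. 71. 45.]
-140 21 low y [52. 56. 57.] face y 55.1 rgb [86. 74. 48.]
-130 44 low y [36. 51. 56.] face y 55.5 rgb [79. 67. 43.]
-120 7 low y [32. 37. 50.] face y 55.2 rgb [46. 34. 23.]
-110 7 low y [34. 35. 44.] face y 54.9 rgb [38. 27. 19.]
-100 6 low y [32. 33. 35.] face y 54.9 rgb [35. 24. 17.]
-90 5 low y [34. 35. 36.] face y 54.2 rgb [34. 23. 16.]
-80 6 low y [32. 34. 43.] face y 54.7 rgb [41. 29. 20.]
-70 5 low y [33. 33. 35.] face y 54.7 rgb [34. 22. 15.]
-60 6 low y [33. 37. 38.] face y 54.8 rgb [34. 22. 15.]
-50 6 low y [34. 36. 38.] face y 55.7 rgb [32. 21. 15.]
-40 6 low y [34. 36. 37.] face y 55.1 rgb [30. 19. 14.]
-30 9 low y [34. 36. 39.] face y 55.9 rgb [30. 19. 14.]
-20 5 low y [34. 38. 40.] face y 56.0 rgb [28. 16. 11.]
-10 3 low y [34. 35. 36.] face y 55.5 rgb [28. 17. 13.]
0 0 low y None face y 56.2 rgb 
10 1 low y None face y 54.5 rgb [77. 62. 37.]
20 1 low y None face y 55.2 rgb [89. 74. 45.]
30 0 low y None face y 55.6 rgb 
40 0 low y None face y 55.2 rgb 
50 0 l
[... 776 characters left out ...]
0.1129 0.2463] zmax 0.14532790341190505
obj [417. 339.] x [0.6227 0.6692] y [0.3863 0.3997] zmax 0.08712108061684809
obj [340. 383.] x [0.8167 0.8986] y [0.366  0.3995] zmax 0.14766575252289627
dish profile [(10, 0.0046), (16, 0.0045), (22, 0.0045), (28, 0.0077), (34, 0.0098), (40, 0.388), (46, 0.3927), (52, 0.3866), (58, 0.3608), (64, 0.3985)]
t: 2.15
tool_pos: [0.5318, 0.1397, 0.0811]
orientation: [-0.596, -3.075, 0.007]
force: [-0.1, -0.0, -0.2]
opening: 0.0932
t 2.15 p [0.5318 0.1397 0.0811] F [-0.1 -0.  -0.2] op 0.0932
[[-0.928, 0.373, -0.01], [0.374, 0.928, -0.003], [0.008, -0.006, -1.0]]
[ 1.64502860e-01  1.15693504e-01  1.76259920e+00 -1.27547933e-03
  1.27359222e+00 -1.02313911e+00]
```

```bash
python3 -m pendant '[{"translation":[-5,-7,20],"twist":[0,0,0.012],"grip":1},{"translation":[-4,-7,20],"twist":[0,0,0.012],"grip":1},{"translation":[0,0,20],"twist":[0,0,0],"grip":1},{"translation":[0,0,13],"twist":[0,0,0],"grip":1},{"translation":[0,0,4],"twist":[0,0,0],"grip":1},{"translation":[0,0,0],"twist":[0,0,0],"grip":-0.8},{"translation":[0,0,0],"twist":[0,0,0],"grip":-0.8},{"translation":[0,0,0],"twist":[0,0,0],"grip":-0.8},{"translation":[0,0,0],"twist":[0,0,0],"grip":-0.8},{"translation":[0,0,0],"twist":[0,0,0],"grip":-0.8}]' 40
python3 -c "
from h import *
st()"
```

```text
t: 3.15
tool_pos: [0.5438, 0.1287, 0.017]
orientation: [0.624, 3.066, 0.007]
force: [-0.5, -0.3, 0.6]
opening: 0.0575
t 3.15 p [0.5438 0.1287 0.017 ] F [-0.5 -0.3  0.6] op 0.0575
[[-0.92, 0.391, 0.014], [0.391, 0.92, 0.001], [-0.012, 0.007, -1.0]]
```

```bash
python3 -m pendant '[{"translation":[3,-5,5],"twist":[0,0,0],"grip":0.5},{"translation":[3,-4,5],"twist":[0,0,0],"grip":0.5},{"translation":[0,0,3],"twist":[0,0,0],"grip":0.5},{"translation":[0,0,0],"twist":[0,0,0],"grip":-0.8},{"translation":[0,0,0],"twist":[0,0,0],"grip":-0.8},{"translation":[0,0,0],"twist":[0,0,0],"grip":-0.8},{"translation":[0,0,0],"twist":[0,0,0],"grip":-0.8},{"translation":[0,0,0],"twist":[0,0,0],"grip":-0.8},{"translation":[0,0,0],"twist":[0,0,0],"grip":-0.8},{"translation":[0,0,0],"twist":[0,0,0],"grip":-0.8}]' 40
python3 -c "
from h import *
st()"
```

```text
t: 4.15
tool_pos: [0.5342, 0.1221, 0.0028]
orientation: [0.624, 3.065, 0.007]
force: [0.1, 0.7, -1.5]
opening: 0.0238
t 4.15 p [0.5342 0.1221 0.0028] F [ 0.1  0.7 -1.5] op 0.0238
[[-0.92, 0.391, 0.014], [0.391, 0.92, 0.001], [-0.012, 0.007, -1.0]]
```

```bash
python3 -m pendant '[{"translation":[0,0,-6],"twist":[0,0,0],"grip":-0.8},{"translation":[0,0,-6],"twist":[0,0,0.14],"grip":-0.8},{"translation":[0,0,-6],"twist":[0,0,0.143],"grip":-0.8},{"translation":[0,0,0],"twist":[0,0,0.143],"grip":-0.8},{"translation":[0,0,0],"twist":[0,0,0.143],"grip":-0.8},{"translation":[0,0,0],"twist":[0,0,0.143],"grip":-0.8},{"translation":[0,0,0],"twist":[0,0,0.143],"grip":-0.8},{"translation":[0,0,0],"twist":[0,0,0.143],"grip":-0.8},{"translation":[0,0,0],"twist":[0,0,0.143],"grip":-0.8},{"translation":[0,0,0],"twist":[0,0,0.143],"grip":-0.8}]' 40
cat >> h.py <<'E'
X=np.array([.9931,-.1175]);Y=np.array([.1175,.9931]);O=np.array([.5467,-.1798])
def nav(tx,ty,tz,ang=83.25,xz=-.012,yz=.007):
    "print the tool-axis shift (mm) and twist to bring TCP to shelf (tx,ty) mm, height tz mm"
    s=st(); Rm=R.from_rotvec(s['orientation']).as_matrix(); p=np.array(s['tool_pos'])
    q=(p[:2]-O); print('shelf TCP',np.round([q@X*1e3,q@Y*1e3,p[2]*1e3],1),'Fshelf',np.round([s['force'][:2]@X,s['force'][:2]@Y],1))
    t=np.r_[O+tx/1e3*X+ty/1e3*Y,tz/1e3]; print('shift',np.round(Rm.T@(t-p)*1e3,1))
    a=np.radians(ang); x=np.array([np.cos(a),np.sin(a),xz]); y=np.array([np.sin(a),-np.cos(a),yz]); x/=np.linalg.norm(x); y-=x*(x@y); y/=np.linalg.norm(y)
    print('twist',np.round(R.from_matrix(Rm.T@np.c_[x,y,np.cross(x,y)]).as_rotvec(),4))
E
python3 -c "
from h import *
nav(105,230,22)"
```

```text
t: 5.15
tool_pos: [0.5339, 0.1223, 0.0247]
orientation: [2.39, 2.027, 0.018]
force: [-0.1, 0.4, -0.4]
opening: 0.0239
t 5.15 p [0.5339 0.1223 0.0247] F [-0.1  0.4 -0.4] op 0.0239
[[0.163, 0.987, 0.014], [0.987, -0.163, 0.002], [0.004, 0.014, -1.0]]
shelf TCP [-48.2 298.5  24.7] Fshelf [-0.2  0.4]
shift [-61.5 156.1   4.6]
twist [ 0.0063 -0.0155 -0.0459]
```

```bash
python3 -m pendant '[{"translation":[-10,26,0],"twist":[0.003,-0.008,-0.023],"grip":-0.8},{"translation":[-10,26,0],"twist":[0.003,-0.008,-0.023],"grip":-0.8},{"translation":[-10,26,0],"twist":[0,0,0],"grip":-0.8},{"translation":[-10,26,0],"twist":[0,0,0],"grip":-0.8},{"translation":[-10,26,0],"twist":[0,0,0],"grip":-0.8},{"translation":[-5,16,0],"twist":[0,0,0],"grip":-0.8},{"translation":[0,0,6],"twist":[0,0,0],"grip":-0.8},{"translation":[0,0,6],"twist":[0,0,0],"grip":-0.8},{"translation":[0,0,5],"twist":[0,0,0],"grip":-0.8},{"translation":[0,0,0],"twist":[0,0,0],"grip":-0.8}]' 40
python3 - <<'E'
from h import *
nav(105,230,5); shot('scene','s1'); crop('s1',110,150,360,330,3.2,'c3')
E
```

```text
t: 6.15
tool_pos: [0.6729, 0.0467, 0.0087]
orientation: [2.344, 2.075, -0.011]
force: [-0.6, 0.0, -2.0]
opening: 0.0239
t 6.15 p [0.6729 0.0467 0.0087] F [-0.6  0.  -2. ] op 0.0239
[[0.121, 0.993, 0.002], [0.993, -0.121, -0.013], [-0.013, 0.004, -1.0]]
shelf TCP [ 98.7 239.8   8.7] Fshelf [-0.6 -0.1]
shift [-9.7  6.3  3.9]
twist [-0.0034  0.001  -0.0036]
```

View pics/c3.png

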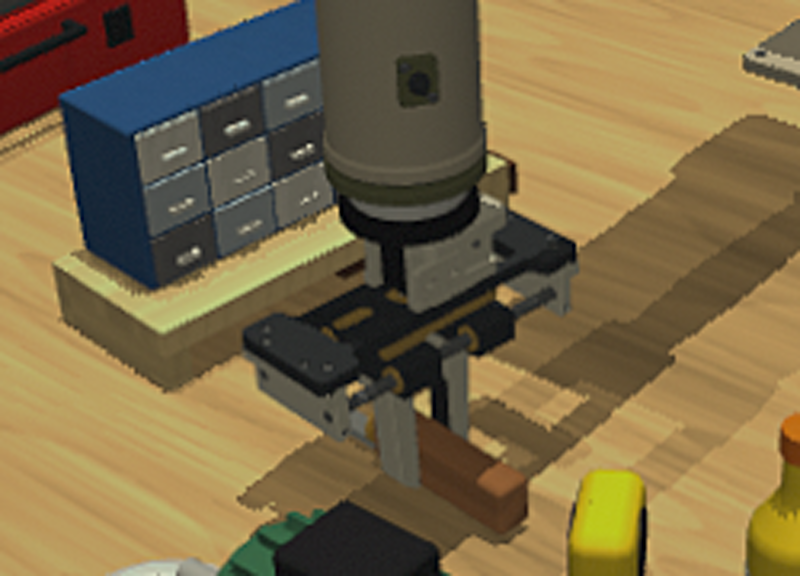

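The scene crop shows the hook held level by the handle in front of the shelf, with the tape at crop (608,520) well clear. The foot is hidden behind the hand. Next I insert.

```bash
python3 -m pendant '[{"translation":[0,6,4],"twist":[-0.003,0.001,-0.004],"grip":-0.8},{"translation":[-5,0,0],"twist":[0,0,0],"grip":-0.8},{"translation":[-15,0,0],"twist":[0,0,0],"grip":-0.8},{"translation":[-15,0,0],"twist":[0,0,0],"grip":-0.8},{"translation":[-15,0,0],"twist":[0,0,0],"grip":-0.8},{"translation":[-15,0,0],"twist":[0,0,0],"grip":-0.8},{"translation":[-15,0,0],"twist":[0,0,0],"grip":-0.8},{"translation":[-15,0,0],"twist":[0,0,0],"grip":-0.8},{"translation":[-15,0,0],"twist":[0,0,0],"grip":-0.8},{"translation":[-5,0,0],"twist":[0,0,0],"grip":-0.8}]' 40
python3 -c "
from h import *
nav(105,100,4)"
```

```text
t: 7.2
tool_pos: [0.6644, -0.0793, 0.0077]
orientation: [2.337, 2.078, -0.006]
force: [-0.1, -0.2, -0.3]
opening: 0.0239
t 7.2 p [ 0.6644 -0.0793  0.0077] F [-0.1 -0.2 -0.3] op 0.0239
[[0.117, 0.993, 0.007], [0.993, -0.117, -0.013], [-0.013, 0.008, -1.0]]
shelf TCP [105.  113.6   7.7] Fshelf [-0.1 -0.2]
shift [-13.5  -0.1   3.8]
twist [0.0015 0.0006 0.0006]
```

```bash
python3 -m pendant '[{"translation":[0,0,2],"twist":[0,0,0],"grip":-0.8},{"translation":[0,0,2],"twist":[0,0,0],"grip":-0.8},{"translation":[-2,0,0],"twist":[0,0,0],"grip":-0.8},{"translation":[-2,0,0],"twist":[0,0,0],"grip":-0.8},{"translation":[-2,0,0],"twist":[0,0,0],"grip":-0.8},{"translation":[-1,0,0],"twist":[0,0,0],"grip":-0.8},{"translation":[-1,0,0],"twist":[0,0,0],"grip":-0.8},{"translation":[-1,0,0],"twist":[0,0,0],"grip":-0.8},{"translation":[-0.5,0,0],"twist":[0,0,0],"grip":-0.8},{"translation":[0,0,0],"twist":[0,0,0],"grip":-0.8}]' 40
python3 -c "
from h import *
nav(105,100,4)"
```

```text
t: 8.2
tool_pos: [0.6634, -0.0879, 0.0032]
orientation: [2.336, 2.08, -0.005]
force: [-0.4, 0.7, -1.2]
opening: 0.024
t 8.2 p [ 0.6634 -0.0879  0.0032] F [-0.4  0.7 -1.2] op 0.024
[[0.115, 0.993, 0.007], [0.993, -0.115, -0.013], [-0.012, 0.008, -1.0]]
shelf TCP [105.1 104.9   3.2] Fshelf [-0.5  0.7]
shift [-4.9 -0.1 -0.7]
twist [ 0.0012 -0.0003  0.0022]
```

```bash
python3 -m pendant '[{"translation":[-0.8,0,0],"twist":[0,0,0],"grip":-0.8},{"translation":[-0.8,0,0],"twist":[0,0,0],"grip":-0.8},{"translation":[-0.8,0,0],"twist":[0,0,0],"grip":-0.8},{"translation":[-0.8,0,0],"twist":[0,0,0],"grip":-0.8},{"translation":[-0.5,0,0],"twist":[0,0,0],"grip":-0.8},{"translation":[-0.5,0,0],"twist":[0,0,0],"grip":-0.8},{"translation":[-0.5,0,0],"twist":[0,0,0],"grip":-0.8},{"translation":[-0.5,0,0],"twist":[0,0,0],"grip":-0.8},{"translation":[0,0,0],"twist":[0,0,0],"grip":-0.8},{"translation":[0,0,0],"twist":[0,0,0],"grip":-0.8}]' 40
python3 -c "
from h import *
nav(105,100,4)"
```

```text
t: 9.2
tool_pos: [0.6627, -0.0936, 0.0033]
orientation: [2.336, 2.08, -0.005]
force: [-0.0, 1.5, -1.3]
opening: 0.0239
t 9.2 p [ 0.6627 -0.0936  0.0033] F [-0.   1.5 -1.3] op 0.0239
[[0.116, 0.993, 0.007], [0.993, -0.115, -0.013], [-0.012, 0.008, -1.0]]
shelf TCP [105.1  99.2   3.3] Fshelf [-0.2  1.5]
shift [ 0.8 -0.1 -0.7]
twist [ 0.0013 -0.0003  0.002 ]
```

```bash
python3 -m pendant '[{"translation":[-0.5,0,0],"twist":[0,0,0],"grip":-0.8},{"translation":[-0.5,0,0],"twist":[0,0,0],"grip":-0.8},{"translation":[-0.5,0,0],"twist":[0,0,0],"grip":-0.8},{"translation":[-0.5,0,0],"twist":[0,0,0],"grip":-0.8},{"translation":[0,0,0],"twist":[0,0,0],"grip":-0.8},{"translation":[0,0,0],"twist":[0,0,0],"grip":-0.8},{"translation":[0,0,0],"twist":[0,0,0],"grip":-0.8},{"translation":[0,0,0],"twist":[0,0,0],"grip":-0.8},{"translation":[0,0,0],"twist":[0,0,0],"grip":-0.8},{"translation":[0,0,0],"twist":[0,0,0],"grip":-0.8}]' 40
python3 -c "
from h import *
nav(105,100,4)"
```

```text
t: 10.2
tool_pos: [0.6627, -0.094, 0.0035]
orientation: [2.336, 2.082, -0.003]
force: [0.3, 2.8, -0.6]
opening: 0.024
t 10.2 p [ 0.6627 -0.094   0.0035] F [ 0.3  2.8 -0.6] op 0.024
[[0.115, 0.993, 0.007], [0.993, -0.115, -0.011], [-0.01, 0.008, -1.0]]
shelf TCP [105.1  98.9   3.5] Fshelf [0.  2.8]
shift [ 1.1 -0.1 -0.5]
twist [ 0.0012 -0.0023  0.0027]
```

```bash
python3 -m pendant '[{"translation":[-0.2,-2,0],"twist":[0,0,0],"grip":-0.8},{"translation":[-0.2,-3,0],"twist":[0,0,0],"grip":-0.8},{"translation":[-0.2,-3,0],"twist":[0,0,0],"grip":-0.8},{"translation":[-0.2,-3,0],"twist":[0,0,0],"grip":-0.8},{"translation":[-0.2,-3,0],"twist":[0,0,0],"grip":-0.8},{"translation":[-0.2,-3,0],"twist":[0,0,0],"grip":-0.8},{"translation":[-0.2,-3,0],"twist":[0,0,0],"grip":-0.8},{"translation":[-0.2,-3,0],"twist":[0,0,0],"grip":-0.8},{"translation":[-0.2,-2,0],"twist":[0,0,0],"grip":-0.8},{"translation":[-0.2,-2,0],"twist":[0,0,0],"grip":-0.8}]' 40
python3 -c "
from h import *
nav(43,98.5,3.5)"
```

```text
t: 11.2
tool_pos: [0.6371, -0.0909, 0.0053]
orientation: [2.331, 2.081, 0.008]
force: [1.1, 0.9, -0.8]
opening: 0.0238
t 11.2 p [ 0.6371 -0.0909  0.0053] F [ 1.1  0.9 -0.8] op 0.0238
[[0.113, 0.993, 0.015], [0.994, -0.113, -0.009], [-0.007, 0.016, -1.0]]
shelf TCP [79.3 98.9  5.3] Fshelf [1. 1.]
shift [ -0.2 -36.3   1.3]
twist [ 0.0089 -0.0047  0.0044]
```

```bash
python3 -m pendant '[{"translation":[0,-1,0.7],"twist":[0.004,-0.002,0.002],"grip":-0.8},{"translation":[-0.2,-1,0.7],"twist":[0.004,-0.002,0.002],"grip":-0.8},{"translation":[-0.2,-2,0.1],"twist":[0,0,0],"grip":-0.8},{"translation":[-0.2,-2,0.1],"twist":[0,0,0],"grip":-0.8},{"translation":[-0.2,-2,0.1],"twist":[0,0,0],"grip":-0.8},{"translation":[-0.2,-2,0.1],"twist":[0,0,0],"grip":-0.8},{"translation":[-0.2,-2,0.1],"twist":[0,0,0],"grip":-0.8},{"translation":[-0.2,-2,0.1],"twist":[0,0,0],"grip":-0.8},{"translation":[-0.2,-2,0.1],"twist":[0,0,0],"grip":-0.8},{"translation":[-0.2,-2,0.1],"twist":[0,0,0],"grip":-0.8}]' 40
python3 -c "
from h import *
nav(43,98.5,3.5)"
```

```text
t: 12.2
tool_pos: [0.6192, -0.0888, 0.0037]
orientation: [2.337, 2.079, -0.001]
force: [3.6, 7.8, 0.0]
opening: 0.0241
t 12.2 p [ 0.6192 -0.0888  0.0037] F [3.6 7.8 0. ] op 0.0241
[[0.117, 0.993, 0.009], [0.993, -0.117, -0.011], [-0.01, 0.01, -1.0]]
shelf TCP [61.3 98.9  3.7] Fshelf [2.7 8.2]
shift [ -0.3 -18.3   0. ]
twist [ 0.0028 -0.0024  0.0009]
```

```bash
python3 -m pendant '[{"translation":[0.4,-1,0],"twist":[0,0,0],"grip":-0.8},{"translation":[0.1,-1,0],"twist":[0.002,-0.002,0],"grip":-0.8},{"translation":[-0.1,-1.5,0],"twist":[0,0,0],"grip":-0.8},{"translation":[-0.1,-1.5,0],"twist":[0,0,0],"grip":-0.8},{"translation":[-0.1,-1.5,0],"twist":[0,0,0],"grip":-0.8},{"translation":[-0.1,-1,0],"twist":[0,0,0],"grip":-0.8},{"translation":[-0.1,-1,0],"twist":[0,0,0],"grip":-0.8},{"translation":[-0.1,-1,0],"twist":[0,0,0],"grip":-0.8},{"translation":[-0.1,-1,0],"twist":[0,0,0],"grip":-0.8},{"translation":[-0.1,-1,0],"twist":[0,0,0],"grip":-0.8}]' 40
python3 -c "
from h import *
nav(43,98.5,3.5)"
```

```text
t: 13.2
tool_pos: [0.6068, -0.0874, 0.0035]
orientation: [2.337, 2.079, -0.005]
force: [3.5, 5.5, 0.4]
opening: 0.0238
t 13.2 p [ 0.6068 -0.0874  0.0035] F [3.5 5.5 0.4] op 0.0238
[[0.117, 0.993, 0.006], [0.993, -0.117, -0.012], [-0.011, 0.008, -1.0]]
shelf TCP [48.8 98.9  3.5] Fshelf [2.8 5.8]
shift [-0.3 -5.8 -0. ]
twist [ 0.0007 -0.0006  0.0009]
```

```bash
python3 -m pendant '[{"translation":[0.1,-0.8,0],"twist":[0,0,0],"grip":-0.8},{"translation":[0,-0.8,0],"twist":[0,0,0],"grip":-0.8},{"translation":[0,-0.8,0],"twist":[0,0,0],"grip":-0.8},{"translation":[-0.1,-0.8,0],"twist":[0,0,0],"grip":-0.8},{"translation":[-0.1,-0.7,0],"twist":[0,0,0],"grip":-0.8},{"translation":[-0.1,-0.7,0],"twist":[0,0,0],"grip":-0.8},{"translation":[-0.1,-0.7,0],"twist":[0,0,0],"grip":-0.8},{"translation":[-0.1,-0.7,0],"twist":[0,0,0],"grip":-0.8},{"translation":[0,0,0],"twist":[0,0,0],"grip":-0.8},{"translation":[0,0,0],"twist":[0,0,0],"grip":-0.8}]' 40
python3 -c "
from h import *
s=st();nav(43,98.5,3.5);print(s['wrist_torque'])"
```

```text
t: 14.2
tool_pos: [0.6004, -0.0866, 0.0037]
orientation: [2.338, 2.079, -0.004]
force: [0.3, 4.4, 0.3]
opening: 0.0238
t 14.2 p [ 0.6004 -0.0866  0.0037] F [0.3 4.4 0.3] op 0.0238
[[0.117, 0.993, 0.007], [0.993, -0.117, -0.012], [-0.011, 0.008, -1.0]]
t 14.2 p [ 0.6004 -0.0866  0.0037] F [0.3 4.4 0.3] op 0.0238
[[0.117, 0.993, 0.007], [0.993, -0.117, -0.012], [-0.011, 0.008, -1.0]]
shelf TCP [42.4 98.9  3.7] Fshelf [-0.2  4.4]
shift [-0.3  0.6  0.2]
twist [ 0.0011 -0.0013  0.0009]
[ 0.59611464 -0.20293536  0.15096513]
```

Toe at about −8.6 nominal and no offcut felt yet. I continue in small steps.

```bash
python3 -m pendant '[{"translation":[0,-0.8,0],"twist":[0,0,0],"grip":-0.8},{"translation":[0,-0.8,0],"twist":[0,0,0],"grip":-0.8},{"translation":[0,-0.8,0],"twist":[0,0,0],"grip":-0.8},{"translation":[-0.1,-0.8,0],"twist":[0,0,0],"grip":-0.8},{"translation":[-0.1,-0.7,0],"twist":[0,0,0],"grip":-0.8},{"translation":[-0.1,-0.7,0],"twist":[0,0,0],"grip":-0.8},{"translation":[-0.1,-0.7,0],"twist":[0,0,0],"grip":-0.8},{"translation":[-0.1,-0.7,0],"twist":[0,0,0],"grip":-0.8},{"translation":[0,0,0],"twist":[0,0,0],"grip":-0.8},{"translation":[0,0,0],"twist":[0,0,0],"grip":-0.8}]' 40
python3 -c "
from h import *
s=st();nav(36,98.5,3.5);print(s['wrist_torque'])"
```

```text
t: 15.2
tool_pos: [0.598, -0.0863, 0.0047]
orientation: [2.332, 2.077, 0.006]
force: [2.4, 5.0, -2.1]
opening: 0.0238
t 15.2 p [ 0.598  -0.0863  0.0047] F [ 2.4  5.  -2.1] op 0.0238
[[0.115, 0.993, 0.015], [0.993, -0.115, -0.012], [-0.01, 0.017, -1.0]]
t 15.2 p [ 0.598  -0.0863  0.0047] F [ 2.4  5.  -2.1] op 0.0238
[[0.115, 0.993, 0.015], [0.993, -0.115, -0.012], [-0.01, 0.017, -1.0]]
shelf TCP [40.  98.9  4.7] Fshelf [1.8 5.2]
shift [-0.4 -4.   1.2]
twist [ 0.0097 -0.0022  0.0021]
[ 0.76002573 -0.53291173  0.20182383]
```

```bash
python3 -m pendant '[{"translation":[0.2,0,0.6],"twist":[0.005,-0.001,0.001],"grip":-0.8},{"translation":[0.2,0,0.6],"twist":[0.005,-0.001,0.001],"grip":-0.8},{"translation":[0,0,0],"twist":[0,0,0],"grip":-0.8},{"translation":[0,-0.8,0],"twist":[0,0,0],"grip":-0.8},{"translation":[0,-0.8,0],"twist":[0,0,0],"grip":-0.8},{"translation":[0,-0.8,0],"twist":[0,0,0],"grip":-0.8},{"translation":[0,-0.8,0],"twist":[0,0,0],"grip":-0.8},{"translation":[0,-0.8,0],"twist":[0,0,0],"grip":-0.8},{"translation":[0,0,0],"twist":[0,0,0],"grip":-0.8},{"translation":[0,0,0],"twist":[0,0,0],"grip":-0.8}]' 40
python3 -c "
from h import *
s=st();nav(36,98.5,3.5);print(s['wrist_torque'])"
```

```text
t: 16.2
tool_pos: [0.5972, -0.0858, 0.0045]
orientation: [2.333, 2.077, -0.002]
force: [4.2, 2.6, -2.1]
opening: 0.0238
t 16.2 p [ 0.5972 -0.0858  0.0045] F [ 4.2  2.6 -2.1] op 0.0238
[[0.116, 0.993, 0.011], [0.993, -0.116, -0.014], [-0.013, 0.012, -1.0]]
t 16.2 p [ 0.5972 -0.0858  0.0045] F [ 4.2  2.6 -2.1] op 0.0238
[[0.116, 0.993, 0.011], [0.993, -0.116, -0.014], [-0.013, 0.012, -1.0]]
shelf TCP [39.1 99.3  4.5] Fshelf [3.8 3.1]
shift [-0.7 -3.1  1. ]
twist [0.0055 0.0006 0.0017]
[ 0.68204995 -0.74725344  0.37296389]
```

```bash
python3 -m pendant '[{"translation":[0.2,1,0.5],"twist":[0.003,0,0.001],"grip":-0.8},{"translation":[0.5,0.8,0.5],"twist":[0.002,0,0.001],"grip":-0.8},{"translation":[2,0,0],"twist":[0,0,0],"grip":-0.8},{"translation":[4,0,0],"twist":[0,0,0],"grip":-0.8},{"translation":[6,0,0],"twist":[0,0,0],"grip":-0.8},{"translation":[8,0,0],"twist":[0,0,0],"grip":-0.8},{"translation":[8,0,0],"twist":[0,0,0],"grip":-0.8},{"translation":[8,0,0],"twist":[0,0,0],"grip":-0.8},{"translation":[8,0,0],"twist":[0,0,0],"grip":-0.8},{"translation":[8,0,0],"twist":[0,0,0],"grip":-0.8}]' 40
python3 -c "
from h import *
s=st();nav(41,239,3);print(s['wrist_torque'])"
```

```text
t: 17.2
tool_pos: [0.6048, -0.0327, 0.0031]
orientation: [2.339, 2.074, -0.014]
force: [0.4, -2.4, 1.3]
opening: 0.0236
t 17.2 p [ 0.6048 -0.0327  0.0031] F [ 0.4 -2.4  1.3] op 0.0236
[[0.12, 0.993, 0.003], [0.993, -0.12, -0.017], [-0.017, 0.005, -1.0]]
t 17.2 p [ 0.6048 -0.0327  0.0031] F [ 0.4 -2.4  1.3] op 0.0236
[[0.12, 0.993, 0.003], [0.993, -0.12, -0.017], [-0.017, 0.005, -1.0]]
shelf TCP [ 40.4 152.9   3.1] Fshelf [ 0.7 -2.3]
shift [86.1  0.4 -1.4]
twist [-0.0017  0.0049 -0.0022]
[-0.36063064  0.00649934  0.19869964]
```

```bash
python3 -m pendant '[{"translation":[8,0,-0.5],"twist":[-0.001,0.003,-0.001],"grip":-0.8},{"translation":[9,0,-0.5],"twist":[-0.001,0.002,-0.001],"grip":-0.8},{"translation":[9,0,-0.2],"twist":[0,0,0],"grip":-0.8},{"translation":[9,0,0],"twist":[0,0,0],"grip":-0.8},{"translation":[9,0,0],"twist":[0,0,0],"grip":-0.8},{"translation":[9,0,0],"twist":[0,0,0],"grip":-0.8},{"translation":[9,0,0],"twist":[0,0,0],"grip":-0.8},{"translation":[9,0,0],"twist":[0,0,0],"grip":-0.8},{"translation":[7,0,0],"twist":[0,0,0],"grip":-0.8},{"translation":[4,0,0],"twist":[0,0,0],"grip":-0.8}]' 40
python3 - <<'E'
from h import *
nav(41,239,3); shot('side','d1'); shot('scene','s2')
a=cv2.imread('pics/d1.png')[180:330,280:480]; b=cv2.imread('pics/s2.png')[180:330,160:360]
cv2.imwrite('pics/c4.png',np.hstack([cv2.resize(i,(400,300),interpolation=cv2.INTER_CUBIC) for i in(a,b)]))
E
```

```text
t: 18.2
tool_pos: [0.6141, 0.0573, 0.0029]
orientation: [2.339, 2.08, -0.008]
force: [-0.1, -2.2, 1.3]
opening: 0.0236
t 18.2 p [0.6141 0.0573 0.0029] F [-0.1 -2.2  1.3] op 0.0236
[[0.117, 0.993, 0.004], [0.993, -0.117, -0.012], [-0.012, 0.005, -1.0]]
shelf TCP [ 39.1 243.4   2.9] Fshelf [ 0.1 -2.2]
shift [-4.4  1.9 -0.1]
twist [-0.0018 -0.0005  0.0008]
```

View pics/c4.png

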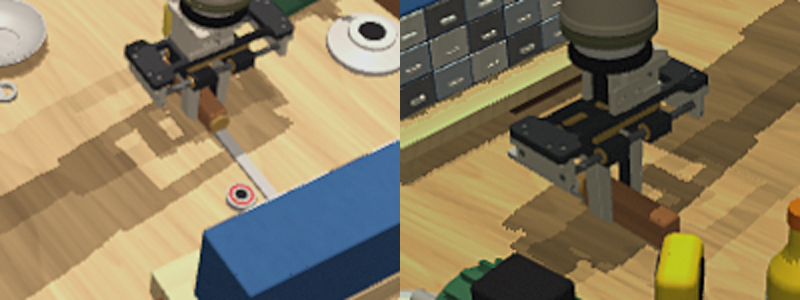

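The left (side) part shows the bearing drawn out beside the bar at crop (240,195), which is full pixel (400,277). The right (scene) part shows the handle end near the tape but not touching it. I back the foot off the bearing, move aside, and lay the hook down.

```bash
python3 -c "
from h import *
p=atz('d1',[(400,277.5)],.011)[0][:2]-O; print('bearing shelf',p@X,p@Y)"
python3 -m pendant '[{"translation":[-4,1,0],"twist":[0,0,0],"grip":-0.8},{"translation":[-5,2,0],"twist":[0,0,0],"grip":-0.8},{"translation":[-1,8,0],"twist":[0,0,0],"grip":-0.8},{"translation":[0,13,0],"twist":[0,0,0],"grip":-0.8},{"translation":[0,13,0],"twist":[0,0,0],"grip":-0.8},{"translation":[0,13,0],"twist":[0,0,0],"grip":-0.8},{"translation":[0,13,0],"twist":[0,0,0],"grip":-0.8},{"translation":[0,9,0],"twist":[0,0,0],"grip":-0.8},{"translation":[0,3,0],"twist":[0,0,0],"grip":-0.8},{"translation":[0,0,0],"twist":[0,0,0],"grip":-0.8}]' 40
python3 -c "
from h import *
nav(114,233,2.8)"
```

```text
bearing shelf 0.00353423843442733 0.10906613852581942
t: 19.3
tool_pos: [0.6882, 0.0328, 0.0029]
orientation: [2.349, 2.078, -0.014]
force: [-0.7, 1.2, 3.1]
opening: 0.0237
t 19.3 p [0.6882 0.0328 0.0029] F [-0.7  1.2  3.1] op 0.0237
[[0.122, 0.993, -0.003], [0.992, -0.122, -0.01], [-0.01, -0.002, -1.0]]
shelf TCP [115.5 227.7   2.9] Fshelf [-0.9  1.1]
shift [ 5.3 -1.5  0. ]
twist [-0.0091 -0.0017 -0.0047]
```

```bash
python3 -m pendant '[{"translation":[0,0,-0.3],"twist":[0,0,0],"grip":0},{"translation":[0,0,0],"twist":[0,0,0],"grip":0.3},{"translation":[0,0,0],"twist":[0,0,0],"grip":0.6},{"translation":[0,0,0],"twist":[0,0,0],"grip":0.6},{"translation":[0,0,-10],"twist":[0,0,0],"grip":0.6},{"translation":[0,0,-25],"twist":[0,0,0],"grip":0.6},{"translation":[0,0,-35],"twist":[0,0,0],"grip":0.6},{"translation":[-15,-15,-30],"twist":[0,0,0],"grip":0.6},{"translation":[-25,-25,-25],"twist":[0,0,0],"grip":0.6},{"translation":[-25,-25,-25],"twist":[0,0,0],"grip":0.6}]' 40
python3 -m pendant '[{"translation":[-25,-20,-15],"twist":[0,0,0],"grip":0.6},{"translation":[-20,-15,0],"twist":[0,0,0],"grip":0.6},{"translation":[-8,-5,0],"twist":[0,0,0],"grip":0.6},{"translation":[0,0,0],"twist":[0,0,0],"grip":0.6},{"translation":[0,0,0],"twist":[0,0,0],"grip":0.6},{"translation":[0,0,0],"twist":[0,0,0],"grip":0.6},{"translation":[0,0,0],"twist":[0,0,0],"grip":0.6},{"translation":[0,0,0],"twist":[0,0,0],"grip":0.6},{"translation":[0,0,0],"twist":[0,0,0],"grip":0.6},{"translation":[0,0,0],"twist":[0,0,0],"grip":0.6}]'
python3 - <<'E'
from h import *
nav(4,108,4,xz=0,yz=0); shot('wrist','w1'); cv2.imwrite('pics/w1b.png',cv2.resize(cv2.imread('pics/w1.png'),(800,600),interpolation=cv2.INTER_CUBIC))
E
```

```text
t: 20.3
tool_pos: [0.612, -0.0216, 0.1557]
orientation: [2.349, 2.086, -0.024]
force: [0.1, -1.0, 0.5]
opening: 0.0741
t: 21.3
tool_pos: [0.5671, -0.07, 0.1804]
orientation: [2.342, 2.082, -0.013]
force: [0.3, -0.2, -0.0]
opening: 0.0746
t 21.3 p [ 0.5671 -0.07    0.1804] F [ 0.3 -0.2 -0. ] op 0.0746
[[0.117, 0.993, -0.001], [0.993, -0.117, -0.012], [-0.012, 0.001, -1.0]]
shelf TCP [  7.3 111.5 180.4] Fshelf [ 0.3 -0.1]
shift [ -1.4  -3.4 176.5]
twist [0.0006 0.0117 0.0005]
```

View pics/w1b.png

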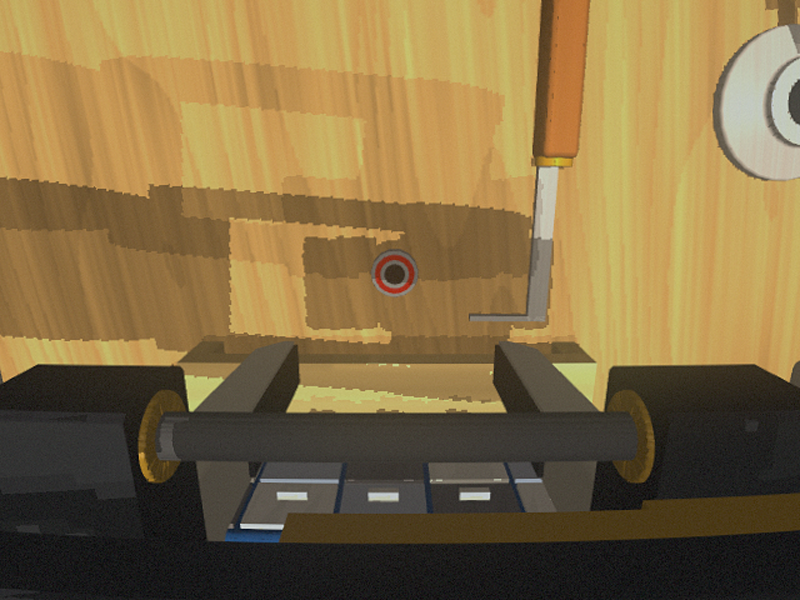

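The wrist view shows the bearing at (395,273), free of the hook. The hook lies flat with its toe at (470,317), in front of the shelf edge.

Run:
```python
from h import *
w=lambda *p:[((x+.5)*.8-.5,(y+.5)*.8-.5) for x,y in p]
b=atz('w1',w((395,273)),.011)[0]; p=b[:2]-O; print('bearing',b,p@X*1e3,p@Y*1e3, 'depth',dep('w1',w((395,257),)))
t=atz('w1',w((470,317)),.006)[0][:2]-O; print('toe shelf',t@X*1e3,t@Y*1e3)
nav(p@X*1e3,p@Y*1e3,4,xz=0,yz=0)
```

```text
bearing [ 0.56699313 -0.06972677  0.011     ] 7.219498213729509 111.69816672152093 depth [[ 0.56839244 -0.05798156  0.01093768]]
toe shelf 64.37295301113572 76.45212094082768
t 21.35 p [ 0.567  -0.07    0.1804] F [ 0.1 -0.2  0.8] op 0.0746
[[0.117, 0.993, -0.001], [0.993, -0.117, -0.012], [-0.012, 0.0, -1.0]]
shelf TCP [  7.3 111.4 180.4] Fshelf [ 0.1 -0.2]
shift [ 2.400e+00 -1.000e-01  1.764e+02]
twist [0.0005 0.0117 0.0005]
```

```bash
python3 -m pendant '[{"translation":[0.5,0,20],"twist":[0,0.012,0],"grip":0.6},{"translation":[0,0,30],"twist":[0,0,0],"grip":0.6},{"translation":[0,0,30],"twist":[0,0,0],"grip":0.6},{"translation":[0,0,30],"twist":[0,0,0],"grip":0.6},{"translation":[0,0,25],"twist":[0,0,0],"grip":0.6},{"translation":[0,0,15],"twist":[0,0,0],"grip":0.6},{"translation":[0,0,8],"twist":[0,0,0],"grip":0.6},{"translation":[0,0,3],"twist":[0,0,0],"grip":0.6},{"translation":[0,0,0],"twist":[0,0,0],"grip":0.6},{"translation":[0,0,0],"twist":[0,0,0],"grip":0.6}]' 40
python3 -c "
from h import *
nav(7.2,111.7,4,xz=0,yz=0)"
```

```text
t: 22.35
tool_pos: [0.5714, -0.0702, 0.0181]
orientation: [2.343, 2.084, 0.009]
force: [-0.6, 0.0, -0.2]
opening: 0.074
t 22.35 p [ 0.5714 -0.0702  0.0181] F [-0.6  0.  -0.2] op 0.074
[[0.117, 0.993, 0.008], [0.993, -0.117, -0.001], [0.0, 0.008, -1.0]]
shelf TCP [ 11.6 111.8  18.1] Fshelf [-0.6 -0.1]
shift [-0.1 -4.5 14.1]
twist [ 0.0084 -0.0001  0.0008]
```

```bash
python3 -m pendant '[{"translation":[0,-3,5],"twist":[0.004,0,0],"grip":0.6},{"translation":[0,-1.5,5],"twist":[0.004,0,0],"grip":0.6},{"translation":[0,0,4],"twist":[0,0,0],"grip":0.6},{"translation":[0,0,0],"twist":[0,0,0],"grip":-0.6},{"translation":[0,0,0],"twist":[0,0,0],"grip":-0.6},{"translation":[0,0,0],"twist":[0,0,0],"grip":-0.6},{"translation":[0,0,0],"twist":[0,0,0],"grip":-0.6},{"translation":[0,0,0],"twist":[0,0,0],"grip":-0.6},{"translation":[0,0,0],"twist":[0,0,0],"grip":-0.6},{"translation":[0,0,0],"twist":[0,0,0],"grip":-0.6}]' 25
python3 -c "
from h import *
nav(7.2,111.7,120,xz=0,yz=0)"
```

```text
t: 23.35
tool_pos: [0.5691, -0.0702, 0.0063]
orientation: [2.344, 2.085, 0.005]
force: [0.2, 0.6, -0.8]
opening: 0.0339
t 23.35 p [ 0.5691 -0.0702  0.0063] F [ 0.2  0.6 -0.8] op 0.0339
[[0.117, 0.993, 0.005], [0.993, -0.117, -0.001], [-0.0, 0.005, -1.0]]
shelf TCP [  9.4 111.5   6.3] Fshelf [0.1 0.6]
shift [   0.2   -1.6 -113.8]
twist [0.0051 0.0004 0.0008]
```

```bash
python3 -m pendant '[{"translation":[0,0,0],"twist":[0,0,0],"grip":0.1},{"translation":[0,-1.5,0],"twist":[0.005,0,0],"grip":0.1},{"translation":[0,0,2.5],"twist":[0,0,0],"grip":0.1},{"translation":[0,0,1],"twist":[0,0,0],"grip":0.1},{"translation":[0,0,0],"twist":[0,0,0],"grip":-0.6},{"translation":[0,0,0],"twist":[0,0,0],"grip":-0.6},{"translation":[0,0,0],"twist":[0,0,0],"grip":-0.6},{"translation":[0,0,0],"twist":[0,0,0],"grip":-0.6},{"translation":[0,0,0],"twist":[0,0,0],"grip":-0.6},{"translation":[0,0,0],"twist":[0,0,0],"grip":-0.6}]' 25
python3 -c "
from h import *
nav(7.2,111.7,120,xz=0,yz=0)"
```

```text
t: 24.35
tool_pos: [0.5676, -0.07, 0.0024]
orientation: [2.347, 2.088, -0.001]
force: [0.1, 0.3, -0.6]
opening: 0.0341
t 24.35 p [ 0.5676 -0.07    0.0024] F [ 0.1  0.3 -0.6] op 0.0341
[[0.117, 0.993, -0.0], [0.993, -0.117, -0.0], [-0.0, -0.0, -1.0]]
shelf TCP [  7.8 111.5   2.4] Fshelf [0.  0.3]
shift [   0.2   -0.7 -117.6]
twist [-0.0003  0.0004  0.0008]
```

```bash
python3 -m pendant '[{"translation":[0,0,-10],"twist":[0,0,0],"grip":-0.6},{"translation":[0,0,-25],"twist":[0,0,0],"grip":-0.6},{"translation":[10,-4,-30],"twist":[0,0,0],"grip":-0.6},{"translation":[25,-10,-25],"twist":[0,0,0],"grip":-0.6},{"translation":[35,-14,-10],"twist":[0,0,0],"grip":-0.6},{"translation":[40,-16,0],"twist":[0,0,0],"grip":-0.6},{"translation":[40,-16,0],"twist":[0,0,0],"grip":-0.6},{"translation":[40,-16,0],"twist":[0,0,0],"grip":-0.6},{"translation":[40,-16,0],"twist":[0,0,0],"grip":-0.6},{"translation":[35,-14,0],"twist":[0,0,0],"grip":-0.6}]'
cat >> h.py <<'E'
def go(x,y,z):
    p=np.array([x,y])-O; nav(p@X*1e3,p@Y*1e3,z,xz=0,yz=0)
E
python3 -c "
from h import *
go(.4717,.2988,80)"
```

```text
t: 25.35
tool_pos: [0.4945, 0.2109, 0.1155]
orientation: [2.354, 2.074, 0.011]
force: [0.4, 0.1, -0.4]
opening: 0.0343
t 25.35 p [0.4945 0.2109 0.1155] F [ 0.4  0.1 -0.4] op 0.0343
[[0.126, 0.992, 0.009], [0.992, -0.126, 0.001], [0.002, 0.008, -1.0]]
shelf TCP [-97.7 381.9 115.5] Fshelf [0.4 0.1]
shift [ 84.2 -34.   35.4]
twist [ 0.0084 -0.0022 -0.0085]
```

```bash
python3 -m pendant '[{"translation":[25,-10,0],"twist":[0.004,-0.001,-0.004],"grip":-0.6},{"translation":[25,-10,0],"twist":[0.004,-0.001,-0.004],"grip":-0.6},{"translation":[20,-8,10],"twist":[0,0,0],"grip":-0.6},{"translation":[10,-4,10],"twist":[0,0,0],"grip":-0.6},{"translation":[4,-2,10],"twist":[0,0,0],"grip":-0.6},{"translation":[0,0,5],"twist":[0,0,0],"grip":-0.6},{"translation":[0,0,0],"twist":[0,0,0],"grip":-0.6},{"translation":[0,0,0],"twist":[0,0,0],"grip":-0.6},{"translation":[0,0,0],"twist":[0,0,0],"grip":-0.6},{"translation":[0,0,0],"twist":[0,0,0],"grip":-0.6}]'
python3 - <<'E'
from h import *
go(.4717,.2988,20); shot('wrist','w2')
a=cv2.imread('pics/w2.png'); shot('side','d2'); b=cv2.imread('pics/d2.png')[150:270,200:360]
cv2.imwrite('pics/c5.png',np.hstack([cv2.resize(a,(400,300)),cv2.resize(b,(400,300),interpolation=cv2.INTER_CUBIC)]))
E
```

```text
t: 26.35
tool_pos: [0.4699, 0.3041, 0.0838]
orientation: [2.344, 2.09, 0.007]
force: [-1.0, 0.2, -0.7]
opening: 0.0341
t 26.35 p [0.4699 0.3041 0.0838] F [-1.   0.2 -0.7] op 0.0341
[[0.114, 0.993, 0.004], [0.993, -0.114, 0.002], [0.002, 0.004, -1.0]]
shelf TCP [-133.1  471.6   83.8] Fshelf [-1.   0.1]
shift [-5.2  2.1 63.8]
twist [ 0.0042 -0.0023  0.0033]
```

View pics/c5.png

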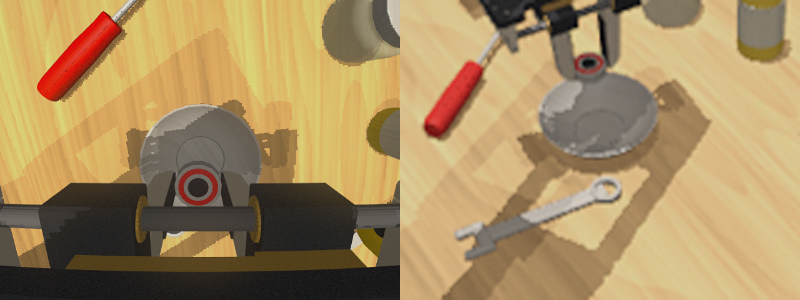

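The bearing is held level between the fingers over the dish mouth (left: wrist, right: side). I lower it.

```bash
python3 -m pendant '[{"translation":[-3,1,10],"twist":[0.004,-0.002,0.003],"grip":-0.6},{"translation":[-2,1,12],"twist":[0,0,0],"grip":-0.6},{"translation":[0,0,12],"twist":[0,0,0],"grip":-0.6},{"translation":[0,0,10],"twist":[0,0,0],"grip":-0.6},{"translation":[0,0,7],"twist":[0,0,0],"grip":-0.6},{"translation":[0,0,4],"twist":[0,0,0],"grip":-0.6},{"translation":[0,0,2],"twist":[0,0,0],"grip":-0.6},{"translation":[0,0,0],"twist":[0,0,0],"grip":-0.6},{"translation":[0,0,0],"twist":[0,0,0],"grip":-0.6},{"translation":[0,0,0],"twist":[0,0,0],"grip":-0.6}]'
python3 -c "
from h import *
go(.4717,.2988,17)"
```

```text
t: 27.45
tool_pos: [0.471, 0.2983, 0.0209]
orientation: [-2.348, -2.087, 0.002]
force: [0.1, -0.1, 0.8]
opening: 0.0342
t 27.45 p [0.471  0.2983 0.0209] F [ 0.1 -0.1  0.8] op 0.0342
[[0.117, 0.993, -0.001], [0.993, -0.117, -0.0], [-0.001, -0.001, -1.0]]
shelf TCP [-131.4  465.9   20.9] Fshelf [ 0.1 -0.1]
shift [0.6 0.7 3.9]
twist [-0.0012  0.0005  0.0002]
```

```bash
python3 -m pendant '[{"translation":[0,0,2],"twist":[0,0,0],"grip":-0.6},{"translation":[0,0,1.5],"twist":[0,0,0],"grip":-0.6},{"translation":[0,0,0],"twist":[0,0,0],"grip":-0.2},{"translation":[0,0,0],"twist":[0,0,0],"grip":-0.1},{"translation":[0,0,0],"twist":[0,0,0],"grip":-0.1},{"translation":[0,0,0],"twist":[0,0,0],"grip":-0.1},{"translation":[0,0,-8],"twist":[0,0,0],"grip":-0.1},{"translation":[0,0,-20],"twist":[0,0,0],"grip":-0.1},{"translation":[0,0,-35],"twist":[0,0,0],"grip":-0.1},{"translation":[0,0,-40],"twist":[0,0,0],"grip":-0.1}]'
python3 -m pendant '[{"translation":[0,0,-40],"twist":[0,0,0],"grip":-0.1},{"translation":[-20,0,-40],"twist":[0,0,0],"grip":-0.1},{"translation":[-20,0,-20],"twist":[0,0,0],"grip":-0.1},{"translation":[0,0,0],"twist":[0,0,0],"grip":-0.1},{"translation":[0,0,0],"twist":[0,0,0],"grip":-0.1},{"translation":[0,0,0],"twist":[0,0,0],"grip":-0.1},{"translation":[0,0,0],"twist":[0,0,0],"grip":-0.1},{"translation":[0,0,0],"twist":[0,0,0],"grip":-0.1},{"translation":[0,0,0],"twist":[0,0,0],"grip":-0.1},{"translation":[0,0,0],"twist":[0,0,0],"grip":-0.1}]'
python3 - <<'E'
from h import *
st(); shot('wrist','w3'); shot('side','d3')
a=cv2.imread('pics/w3.png'); b=cv2.imread('pics/d3.png')[100:400,180:580]
cv2.imwrite('pics/c6.png',np.hstack([cv2.resize(a,(400,300)),b]))
E
```

```text
t: 28.45
tool_pos: [0.4672, 0.2964, 0.1188]
orientation: [-2.346, -2.085, 0.018]
force: [1.2, -0.4, 0.3]
opening: 0.0422
t: 29.45
tool_pos: [0.4635, 0.2588, 0.2275]
orientation: [-2.344, -2.088, 0.009]
force: [1.0, 0.5, -1.6]
opening: 0.0419
t 29.45 p [0.4635 0.2588 0.2275] F [ 1.   0.5 -1.6] op 0.0419
[[0.115, 0.993, -0.006], [0.993, -0.115, -0.002], [-0.003, -0.006, -1.0]]
```

View pics/c6.png

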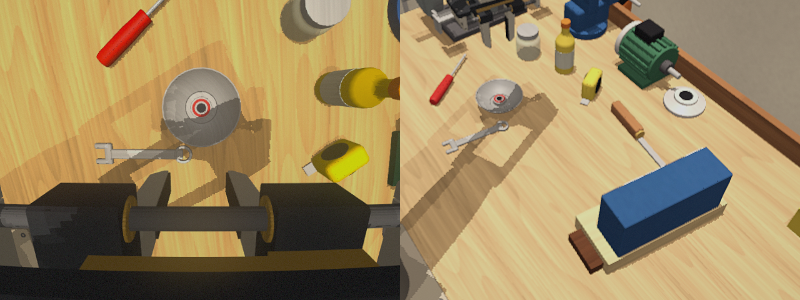

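The bearing lies in the dish at (201,107) in the wrist half. The bystanders stand where they were, and the hook lies in front of the shelf. I hand the job in.

```bash
python3 -c "
from h import *
print(robot.close_job()); st()"
```

```text
the job is handed in; nothing more can be done
None
the job is handed in; nothing more can be done
```

The bearing is in the steel dish, the hook lies on the bench in front of the shelf, and I handed the job in at about 29.5 s of the 72 s allowed. The interface reports no verdict.

- **Hook run:** I gripped the hook by its handle, slid it in near the far end and rode the foot along the back board. The toe stopped at about shelf x -12 mm, where the measured push was 3.8 N. Depth readings of the offcut's side had put its end at about -8 mm (±5), so the two agree.
- **Bearing:** I drew it out, backed the hook off it and laid the hook down. The bearing then went into the dish from a height of about 10 mm.
- **Last checks:**
  - The final picture shows the bearing in the middle of the dish and all the bystanders upright and apparently where they were. I did not measure their positions.
  - Before I picked up the bearing, the toe measured about 76 mm in the shelf frame, against the 60 mm required. The last picture shows the hook still lying in front of the shelf.
- **Disagreements:**
  - The grip read 34 mm on the 35 mm bearing, both before and after I regripped it lower, but the bearing held firmly.
  - Pressure on the back board reached 8 N at one point between readings, so I eased it off. It stayed under 20 N at every reading I took. Forces were read only once per one-second move, so a short peak could have been missed.

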